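Hang the dial thermometer over the beaker

ROBOT

A 7-joint arm with a two-finger parallel gripper is mounted at the origin on the work surface. World frame = base frame: x ahead of the robot, y to its left, z up, the work surface at z = 0. Lengths are in m, angles in degrees, forces in N, time in s.
With the tool pointing down it reaches from about 0.425 to 0.875 m from the base axis. Payload 4.7 kg.
Tool frame: the origin (TCP) lies midway between the tips of the shut fingers; the grasp point (between the pads) lies env.grip_point_offset behind it (env.grip_point_offset is the distance from the TCP to the grasp point, in m); z points along the fingers, y is the line along which they close (so a half turn about z gives the same grasp; the last joint's range is limited). The gripper opens to 87 mm and grips with 3 to 60 N. Pads are 19 mm wide; open, the fingers measure 117 mm over their backs; the gripper's body (75 mm by 190 mm) begins 51 mm behind the grasp point.
Start: joints at [70.995, 18.392, -4.016, 83.108, 1.295, 78.541, -3.26], TCP at [0.22, -0.612, 0.223] pointing down, gripper open.
Joint ranges: [-163.93, 163.93], [-17.29, 119.83], [-79.2, 71.16], [3.27, 140.29], [-89.18, 269.18], [5.43, 117.66], [-154.24, 154.24]. Speed limits (degrees/s): [147.25, 147.25, 180, 180, 180, 180, 180].

INTERFACE

Orientations are given as [roll, pitch, yaw] about the fixed x, y, z axes, in that order (R = Rz(yaw) Ry(pitch) Rx(roll)).
In Python, from cell import env gives the robot as it stands.
- The arm moves only by the shell command python3 -m creep 'ROWS' [FORCE]. ROWS is a JSON object of lists of equal length, an entry for each row: "translation": the shift along the tool's x, y, z in units of 0.08 m (1.0 is 0.08 m), a list of three; "turn": the turn, a rotation vector about the tool's x, y, z in units of 180 degrees (1.0 is 180 degrees), a list of three; "grip": the opening, from 0 (shut) to 1 (fully open). In form: {"translation": [[x, y, z], ...], "turn": [[ax, ay, az], ...], "grip": [grip, ...]}. A call has 1 to 5 rows; each row shifts and turns the commanded pose from where the row before left it, along the tool's axes as they then stand; what a row does not reach is not made up. A row lasts 1/8 s, in which the tool goes at most 62.5 mm and 10.7 degrees, less where a joint would pass 70% of its speed; a pose out of reach is approached as far as the arm can. A call with a number of a shift or a turn outside -1 to 1 is refused whole. A call with a gripper value outside its range is refused whole. The fingers move at their own pace and stop on an object; FORCE is the grip in N (left out, the last holds). Time passes only in rows, so rows that do not move let the fingers close. It gives the time, the measured TCP pose, the force, the opening and the grip force at its end, in the units of the state.
- env.get_obs(): the state, without advancing time (a new reading comes with each control period).
- env.read_camera(name): name is "side" or "top"; returns a dict with "frame" (420x560x3 uint8, red, green, blue), "z_map" (420x560 float32, m along the optical axis (not along the pixel's ray), 0 where there is no reading), "K" (3x3 intrinsics, pixels), "rvec" (rotation vector, rad) and "tvec" (3), from world to camera coordinates, as OpenCV has them. Camera axes: x right, y down, z forward; pixel columns grow to the right and rows downward; lengths in m; the calibration is good to about 2 mm. A picture is of the moment at which its call begins.
- env.sign_off(): hands the job in; it is judged then, once.
The state is a dict: "time_s": time; "qpos": joint angles; "joint_velocities": joint speeds; "effort": joint torques, N m; "tool_pos": TCP position; "tool_rot": TCP orientation; "force": force on the tool from outside, world axes, zero at the start; "wrist_torque": the same for the moment, N m; "grip_width": finger opening in m; "grasp_force": force on a finger pad.
Only numpy, scipy, OpenCV 4.12 (cv2) and the standard library are available. Lean on these libraries where they do the work, as an engineer would, in place of code of your own. Each camera call takes 0.05 s, during which the arm holds its last target. There are 200 camera calls.

TASK

Take the dial thermometer out of the white rack and lower its stem through the steel eye that stands over the beaker on the two-place stirrer, so that it hangs upright in the eye with its black collar resting on it. Set it down, do not let it drop in, and leave the stirring rod and the scoop where they are in the rack.

Things in the scene. Friction and masses are not known exactly. Their poses are not given: they have to be found in the camera images.
- dial_center (a point): Dial thermometer, 120 g, upright in the rack: round steel head 40 mm wide, 22 tall, white face; black collar 40 wide, 5 thick; rubber cone 20 to 8 mm wide, 14 long; 6 mm steel stem. Point: centre of the head, 11 mm under its face; z up the stem. Collar's underside is 38 mm, stem end 108 mm below it. The rack's row runs along its y: close on it along its x. Lift 130 mm to pass over the others.
- beaker_mouth (a point): Centre of the mouth of the glass beaker (70 mm wide, 62 tall), z up, fixed on one place of the white stirrer. Straight above it is the eye to use: fixed level steel ring, 24 mm hole, 38 mm outside, top 19 mm above the point. A like eye 130 mm off along its y (either side) is over a low white dish: not that one. The post between is at most 1 mm higher. Hung, the dial's centre is 57 mm above the point.
- stir_rod_knob (a point): Stirring rod, to be left in the rack: like collar and stem, but topped by a 20 mm steel ball. Point: the ball's centre, 42 mm above the rack's plate. The rack is a fixed white plate 64 by 250 mm, its top 104 mm above the bench, with a row of three 24 mm holes, 85 mm apart, one for each instrument in any order.
- scoop_bar (a point): Scoop, to be left in the rack: like collar and stem, but topped by a slim steel crossbar 34 by 10 by 10 mm that lies along the row. Point: the bar's centre, 40 mm above the rack's plate.

How it is judged:
By the outcome, as a careful person would: the job done as asked, in the order asked, and still so for the second after the job is handed in, with the robot touching nothing.
It also fails if it takes over 48 s, if anything falls off the work surface, if the arm or the gripper's body presses on something with over 40 N, if the wrist force passes 120 N, or if a joint passes its speed limit or range.

## Working session

There is one attempt and no reset: what is moved stays moved. The work goes in short steps, Python scripts to look and compute and a shell command to move; the robot and the scene stay as the last step left them, time stands still between calls to the robot, and variables do not carry over. Pictures are saved under pics/ and viewed, at most 13 in all, crops included, and the job is handed in when it is done.

```bash
mkdir -p pics
cat > h.py <<'E'
from cell import env
import numpy as np, cv2
def cam(n):
    c=env.read_camera(n); c['R']=cv2.Rodrigues(np.array(c['rvec'],float))[0]; c['t']=np.array(c['tvec'],float).ravel(); return c
def cloud(c):
    z=c['z_map'].astype(float); v,u=np.mgrid[:z.shape[0],:z.shape[1]]
    K=c['K']; P=np.stack([(u-K[0][2])/K[0][0]*z,(v-K[1][2])/K[1][1]*z,z],-1)
    W=(P-c['t'])@c['R']; W[z==0]=np.nan; return W
E
python3 - <<'E'
from h import *
for n in('side','top'):
    c=cam(n); cv2.imwrite(f'pics/{n}0.png',c['frame'][...,::-1]); np.savez(f'{n}0.npz',W=cloud(c),**c)
    print(n,-c['R'].T@c['t'],c['K'])
print(env.get_obs()['tool_rot'],env.grip_point_offset)
E
```

```text
side [ 0.29454712 -0.69975141  0.8558694 ] [[460.81941828   0.         277.80662608]
 [  0.         460.81941828 213.73465379]
 [  0.           0.           1.        ]]
top [ 0.46164301 -0.02634859  1.06599666] [[387.53682555   0.         281.97497708]
 [  0.         387.53682555 209.18907522]
 [  0.           0.           1.        ]]
[-1.79903563e+02  6.92849458e-03  1.98161794e+01] 0.0187
```

View pics/top0.png

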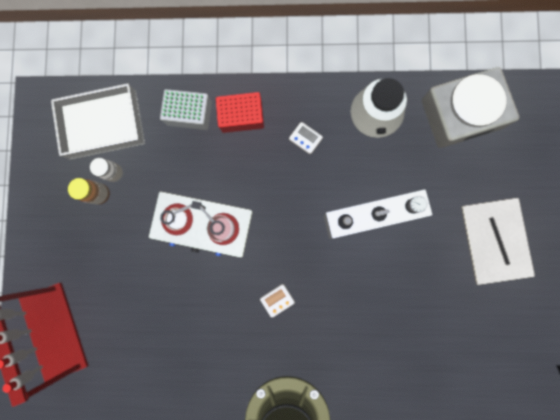

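View pics/side0.png

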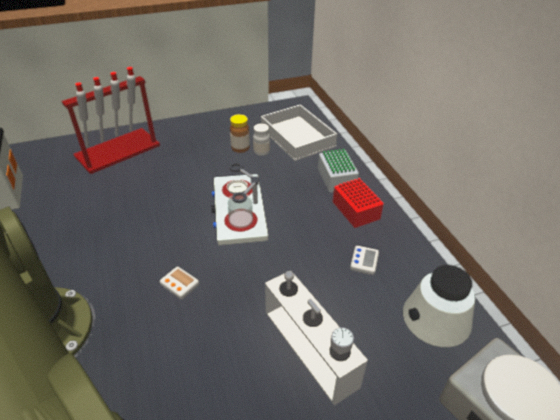

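The top view shows the rack at about (380,213): dial at (416,204), scoop at (380,213), rod at (346,221). The stirrer is at (200,224), with its two eyes near (168,217) and (217,228). I'll zoom in to tell the beaker from the dish.

Run:
```python
from h import *
t=np.load('top0.npz');s=np.load('side0.npz')
a=cv2.resize(t['frame'][185:265,140:260],(600,400),interpolation=3)
b=cv2.resize(s['frame'][160:250,200:280],(533,600),interpolation=3)[:, :]
cv2.imwrite('pics/crop1.png',a[...,::-1]); cv2.imwrite('pics/crop2.png',b[...,::-1])
W=t['W']
for (u,v) in [(416,204),(380,213),(346,221),(168,217),(217,228),(196,205),(222,236),(180,210),(240,250)]: print('t',u,v,W[v,u].round(4))
W=s['W']
for (u,v) in [(342,337),(313,307),(289,276),(238,187),(240,198),(241,220),(256,190)]: print('s',u,v,W[v,u].round(4))
# dial head points from both
for n,W in(('t',t['W']),('s',s['W'])):
    r=(W[...,2]>0.14)&(W[...,2]<0.185)&(np.abs(W[...,0]-.45)<.15)&(W[...,1]<-.15)&(W[...,1]>-.45)
    k,l,st,c=cv2.connectedComponentsWithStats(r.astype(np.uint8))
    for i in range(1,k):
        if st[i,4]>8: print(n,st[i],c[i].round(1),np.nanmean(W[l==i],0).round(4),np.nanmax(W[l==i],0).round(4),np.nanmin(W[l==i],0).round(4))
```

```text
t 416 204 [ 0.5524 -0.3053  0.1538]
t 380 213 [ 0.5317 -0.2227  0.1482]
t 346 221 [ 0.5124 -0.1419  0.1558]
t 168 217 [0.5302 0.3233 0.0255]
t 217 228 [0.5005 0.1886 0.0247]
t 196 205 [0.555  0.2257 0.1069]
t 222 236 [0.4789 0.1746 0.0253]
t 180 210 [0.5429 0.2678 0.101 ]
t 240 250 [0.4414 0.1259 0.0215]
s 342 337 [ 0.5547 -0.3121  0.1527]
s 313 307 [ 0.5334 -0.2322  0.1466]
s 289 276 [ 0.5153 -0.1518  0.1525]
s 238 187 [0.5313 0.2994 0.0286]
s 240 198 [0.5126 0.2059 0.0678]
s 241 220 [0.4966 0.1444 0.0476]
s 256 190 [0.5616 0.2214 0.07  ]
t [408 196  19  17 251] [417.1 204.1] [ 0.5523 -0.3082  0.1524] [ 0.5716 -0.2896  0.1589] [ 0.5335 -0.3292  0.1403]
t [375 209  14   7  60] [381.6 212.5] [ 0.5329 -0.2263  0.1485] [ 0.5412 -0.2111  0.1523] [ 0.5269 -0.2415  0.1448]
s [285 274   9   7  36] [289.2 277.4] [ 0.5154 -0.1527  0.1491] [ 0.5238 -0.15    0.1559] [ 0.5074 -0.1553  0.142 ]
s [307 298  14  16  98] [313.3 305.7] [ 0.5347 -0.2303  0.1475] [ 0.5432 -0.213   0.151 ] [ 0.5273 -0.2446  0.1401]
s [330 327  24  24 425] [341.5 338.5] [ 0.553  -0.314   0.1519] [ 0.5739 -0.2917  0.1572] [ 0.5346 -0.3315  0.14  ]
```

View pics/crop1.png

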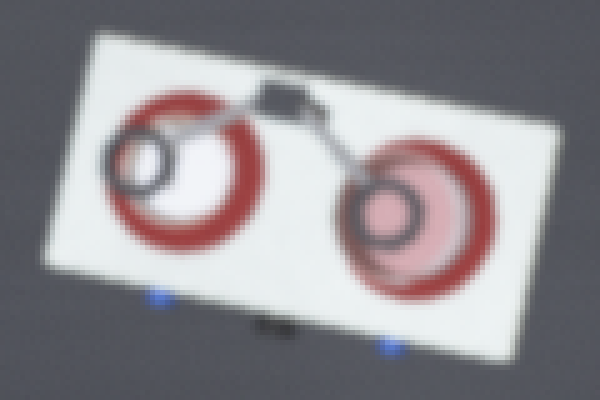

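View pics/crop2.png

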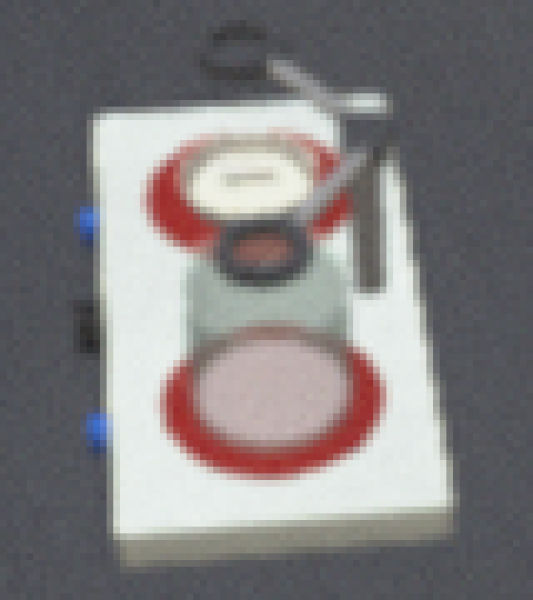

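The crops show the clear beaker under the right-hand eye: top view about (216.4,227.3), side view about (239.3,197.3). The white dish is under the left-hand one.

```bash
cat >> h.py <<'E'
def ray(c,p):
    R=cv2.Rodrigues(np.array(c['rvec'],float))[0]; t=np.array(c['tvec'],float).ravel()
    d=R.T@np.linalg.inv(c['K'])@[p[0],p[1],1]; return -R.T@t,d/np.linalg.norm(d)
def tri(a,p,b,q):
    o1,d1=ray(a,p);o2,d2=ray(b,q)
    k=np.linalg.lstsq(np.c_[d1,-d2],o2-o1,rcond=None)[0]
    A,B=o1+k[0]*d1,o2+k[1]*d2; return (A+B)/2,np.linalg.norm(A-B)
E
python3 - <<'E'
from h import *
t=np.load('top0.npz');s=np.load('side0.npz')
print('eye',tri(t,(216.4,227.2),s,(239.2,197.2)))
print('other eye',tri(t,(167.4,217),s,(235,167.6)))
for n,c in(('t',t),('s',s)):
    f=c['W']; 
    m=(f[...,2]>0.148)&(np.hypot(f[...,0]-.553,f[...,1]+.311)<.03)
    pts=np.argwhere(m)[:,::-1].astype(np.float32); h=cv2.convexHull(pts)
    e=cv2.fitEllipse(h); print(n,e)
    o,d=ray(c,e[0]); print('at z=.153',o+d*(0.153-o[2])/d[2]); 
    globals()[n+'e']=e[0]
print('face',tri(t,te,s,se))
E
```

```text
eye (array([0.50132993, 0.17450049, 0.09873594]), np.float64(0.00333871771198489))
other eye (array([0.52609717, 0.30050817, 0.09745571]), np.float64(0.0013718408732161492))
t ((417.568115234375, 203.9814453125), (16.578935623168945, 17.185693740844727), 95.55656433105469)
at z=.153 [ 0.55248848 -0.30914783  0.153     ]
s ((341.7140808105469, 337.3018493652344), (20.383222579956055, 22.946903228759766), 114.62694549560547)
at z=.153 [ 0.5539054  -0.31263725  0.153     ]
face (array([ 0.5539436 , -0.31058673,  0.14968776]), np.float64(0.002353994561908604))
```

```bash
python3 -m creep '{"translation":[[0.58,-0.23,0],[0.61,-0.13,0],[0.62,-0.02,0],[0.62,0.09,0],[0.59,0.19,0]],"turn":[[0,0,-0.055],[0,0,-0.055],[0,0,-0.055],[0,0,-0.055],[0,0,-0.055]],"grip":[1,1,1,1,1]}' 30
cat > rel.py <<'E'
from h import *
from scipy.spatial.transform import Rotation as Ro
import sys
T=np.array([float(a) for a in sys.argv[1:4]]); yaw=float(sys.argv[4])
o=env.get_obs(); R=Ro.from_euler('xyz',o['tool_rot'],degrees=True)
print('t',o['time_s'],'pos',np.round(o['tool_pos'],4),'rot',np.round(o['tool_rot'],2),'j7',o['qpos'][6],'F',np.round(o['force'],1),'w',o['grip_width'],o['grasp_force'])
print('shift units',(R.inv().apply(T-o['tool_pos'])/.08).round(3),'turn units',((R.inv()*Ro.from_euler('xyz',[180,0,yaw],degrees=True)).as_rotvec()/np.pi).round(4))
E
python3 rel.py 0.553 -0.311 0.223 103
```

```text
time_s: 0.72
tool_pos: [0.4078, -0.4451, 0.2221]
tool_rot: [-180.0, -0.0, 69.6]
force: [0.9, 0.1, 0.6]
grip_width: 0.0869
grasp_force: 0.0
t 0.725 pos [ 0.4078 -0.4451  0.2221] rot [-1.7997e+02 -1.0000e-02  6.9640e+01] j7 21.40725903381077 F [0.9 0.1 0.6] w 0.0869251537550614 0.0
shift units [ 2.203  1.119 -0.011] turn units [-2.000e-04 -1.000e-04 -1.853e-01]
```

```bash
python3 -m creep '{"translation":[[0.55,0.28,0],[0.505,0.354,0],[0.447,0.425,0],[0.38,0.486,0],[0,0,0]],"turn":[[0,0,-0.0463],[0,0,-0.0463],[0,0,-0.0463],[0,0,-0.0463],[0,0,0]],"grip":[1,1,1,1,1]}' 30 >/dev/null;python3 rel.py 0.553 -0.311 0.123 103
python3 - <<'E'
from h import *
t=cam('top');s=cam('side')
a=cv2.resize(t['frame'][150:270,320:480],(400,300),interpolation=3)
b=cv2.resize(s['frame'][230:410,230:430],(400,360),interpolation=3)
cv2.imwrite('pics/c3.png',np.hstack([np.vstack([a,np.zeros((60,400,3),np.uint8)]),b])[...,::-1])
E
```

```text
t 1.35 pos [ 0.5559 -0.3075  0.222 ] rot [179.89  -0.18 103.18] j7 33.661798222656486 F [-0.1  0.5  0.8] w 0.08691129225409666 0.0
shift units [-0.038 -0.048  1.238] turn units [ 0.0006 -0.001   0.001 ]
```

View pics/c3.png

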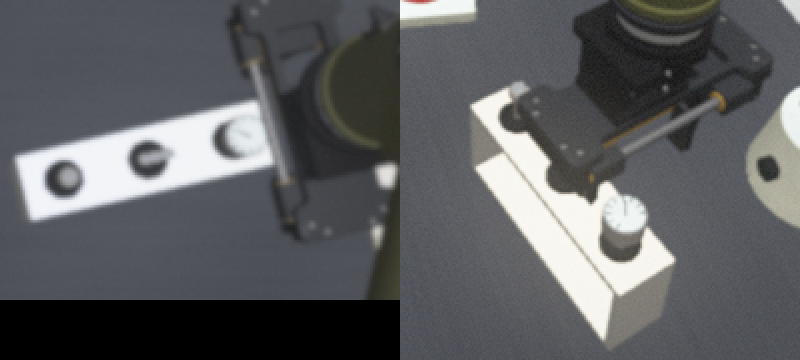

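The gripper is over the dial at about (240,135) in the left crop, and its closing line runs across the row. I'll descend and grip.

```bash
python3 -m creep '{"translation":[[-0.04,-0.05,0.3],[0,0,0.35],[0,0,0.3],[0,0,0.29],[0,0,0]],"turn":[[0,0,0],[0,0,0],[0,0,0],[0,0,0],[0,0,0]],"grip":[1,1,1,1,1]}' 30 >/dev/null;python3 rel.py 0.553 -0.311 0.123 103
```

```text
t 2.075 pos [ 0.5466 -0.3185  0.1211] rot [-1.7976e+02 -1.3000e-01  1.0246e+02] j7 32.68080120635246 F [-0.1 -0.4  1.1] w 0.08707351611823014 0.0
shift units [ 0.075  0.099 -0.024] turn units [-0.0013 -0.0007 -0.003 ]
```

```bash
python3 -m creep '{"translation":[[0,0,0],[0,0,0],[0,0,0],[0,0,0],[0,0,0]],"turn":[[0,0,0],[0,0,0],[0,0,0],[0,0,0],[0,0,0]],"grip":[0.3,0.3,0.3,0.3,0.3]}' 30 ;python3 rel.py 0.553 -0.311 0.123 103
```

```text
time_s: 2.7
tool_pos: [0.5509, -0.317, 0.1241]
tool_rot: [179.8, 0.1, 102.7]
force: [5.2, 1.0, 3.7]
grip_width: 0.0447
grasp_force: 2.5
t 2.7 pos [ 0.5509 -0.317   0.1241] rot [1.7982e+02 6.0000e-02 1.0267e+02] j7 32.6825966774786 F [5.2 1.  3.7] w 0.04473182738361515 2.4767959769815207
shift units [0.068 0.042 0.014] turn units [ 0.001   0.0003 -0.0018]
```

```bash
python3 -m creep '{"translation":[[0,0,0],[0.06,0.04,0],[0,0,0],[0,0,0],[0,0,0]],"turn":[[0,0,0],[0,0,0],[0,0,0],[0,0,0],[0,0,0]],"grip":[0.8,0.8,0.8,0.8,0.8]}' 30 >/dev/null;python3 rel.py 0.553 -0.311 0.123 103
python3 - <<'E'
from h import *
s=cam('side');b=cv2.resize(s['frame'][290:380,280:400],(800,600),interpolation=3)
cv2.imwrite('pics/c4.png',b[...,::-1])
E
python3 rel.py 0.553 -0.311 0.123 103
```

```text
t 3.325 pos [ 0.5513 -0.3121  0.1233] rot [-179.98    0.    102.64] j7 32.14452526956735 F [ 0.4 -0.3  0.3] w 0.06916568612064819 0.0
shift units [0.009 0.023 0.003] turn units [-0.0001  0.     -0.002 ]
t 3.375 pos [ 0.5513 -0.3121  0.1233] rot [-179.98    0.    102.63] j7 32.14437157834562 F [ 0.1  0.7 -0.2] w 0.06966248851160578 0.0
shift units [0.009 0.023 0.004] turn units [-0.0001  0.     -0.002 ]
```

View pics/c4.png

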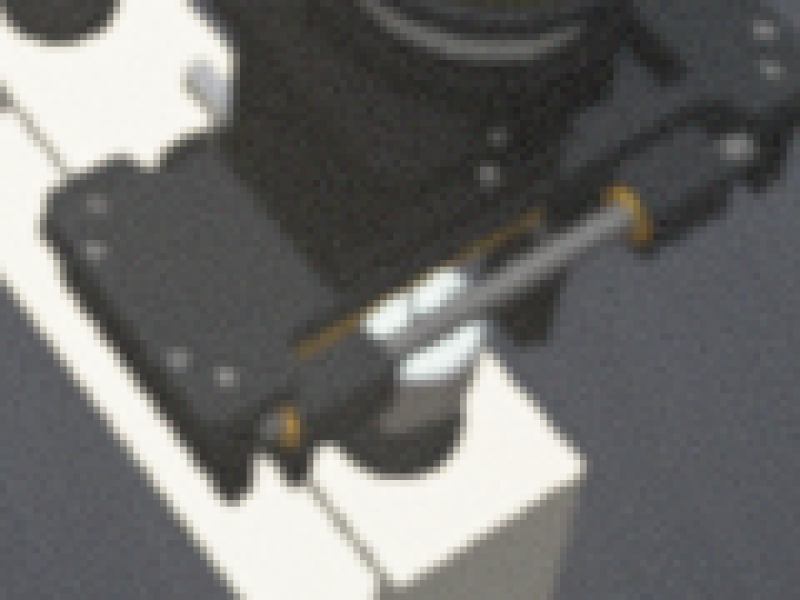

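The head stands upright between the fingers at about (430,350). The earlier contact says to shift about 2 mm along +y before closing.

```bash
python3 -m creep '{"translation":[[0.01,0.025,0],[0,0,0],[0,0,0],[0,0,0],[0,0,0]],"turn":[[0,0,-0.002],[0,0,0],[0,0,0],[0,0,0],[0,0,0]],"grip":[0.8,0.3,0.3,0.3,0.3]}' 30 >/dev/null;python3 -m creep '{"translation":[[0,0,0],[0,0,0],[0,0,0]],"turn":[[0,0,0],[0,0,0],[0,0,0]],"grip":[0.3,0.3,0.3]}' 30 >/dev/null;python3 rel.py 0.553 -0.311 0.26 103
```

```text
t 4.375 pos [ 0.5531 -0.3107  0.1233] rot [-179.99    0.    103.01] j7 32.283965713672465 F [-0.3 -0.5  0.1] w 0.03876373775673842 30.000266041606665
shift units [-0.003 -0.003 -1.708] turn units [-0.0001  0.      0.    ]
```

```bash
python3 -m creep '{"translation":[[0,0,-0.2],[0,0,-0.35],[0,0,-0.4],[0,0,-0.4],[0,0,-0.4]],"turn":[[0,0,0],[0,0,0],[0,0,0],[0,0,0],[0,0,0]],"grip":[0.3,0.3,0.3,0.3,0.3]}' 30 >/dev/null;python3 -m creep '{"translation":[[0,0,0],[0,0,0],[0,0,0]],"turn":[[0,0,0],[0,0,0],[0,0,0]],"grip":[0.3,0.3,0.3]}' 30 >/dev/null;python3 rel.py 0.5013 0.1745 0.262 103
python3 - <<'E'
from h import *
t=cam('top');s=cam('side')
a=cv2.resize(t['frame'][150:270,320:480],(400,300),interpolation=3)
b=cv2.resize(s['frame'][230:410,230:430],(400,360),interpolation=3)
cv2.imwrite('pics/c5.png',np.hstack([np.vstack([a,np.zeros((60,400,3),np.uint8)]),b])[...,::-1])
E
```

```text
t 5.375 pos [ 0.5525 -0.3104  0.2618] rot [-1.7989e+02 -1.0000e-01  1.0301e+02] j7 34.15418266696807 F [-0.5  0.2 -1.9] w 0.03921042749823042 30.000094519928098
shift units [6.05e+00 7.41e-01 6.00e-03] turn units [-0.0006 -0.0005  0.0001]
```

View pics/c5.png

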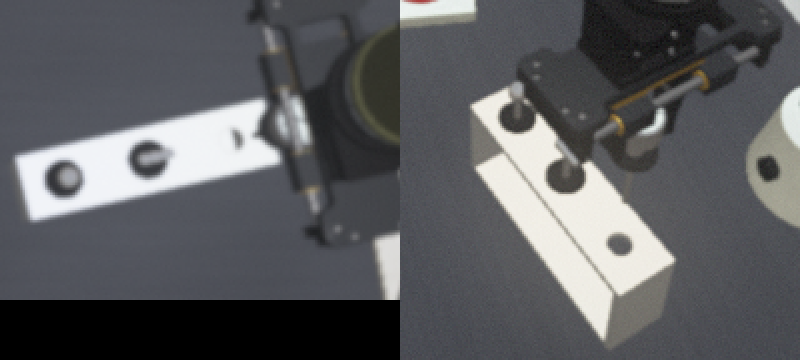

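The dial came out upright. The rod and scoop are still in the rack, and its hole at (620,243) is empty. I'll carry it across.

```bash
python3 -m creep '{"translation":[[0.15,0.02,0],[0.3,0.04,0],[0.4,0.05,0],[0.4,0.05,0],[0.4,0.05,0]],"turn":[[0,0,0],[0,0,0],[0,0,0],[0,0,0],[0,0,0]],"grip":[0.3,0.3,0.3,0.3,0.3]}' 30 >/dev/null;python3 -m creep '{"translation":[[0.4,0.05,0],[0.4,0.05,0],[0.4,0.05,0],[0.4,0.05,0],[0.4,0.05,0]],"turn":[[0,0,0],[0,0,0],[0,0,0],[0,0,0],[0,0,0]],"grip":[0.3,0.3,0.3,0.3,0.3]}' 30 >/dev/null;python3 rel.py 0.5013 0.1745 0.262 103
```

```text
t 6.725 pos [ 0.5223 -0.0147  0.2634] rot [1.8000e+02 3.0000e-02 1.0313e+02] j7 10.025443055614073 F [ 0.4 -0.9 -1. ] w 0.038903683517891086 29.999180557206273
shift units [2.362 0.281 0.017] turn units [0.     0.0002 0.0007]
```

```bash
python3 -m creep '{"translation":[[0.4,0.05,0],[0.4,0.05,0],[0.4,0.05,0],[0.4,0.05,0],[0.36,0.04,0]],"turn":[[0,0,0],[0,0,0],[0,0,0],[0,0,0],[0,0,0]],"grip":[0.3,0.3,0.3,0.3,0.3]}' 30 >/dev/null;python3 -m creep '{"translation":[[0.25,0.04,0],[0.12,0.02,0],[0,0,0],[0,0,0],[0,0,0]],"turn":[[0,0,0],[0,0,0],[0,0,0],[0,0,0],[0,0,0]],"grip":[0.3,0.3,0.3,0.3,0.3]}' 30 >/dev/null;python3 rel.py 0.5013 0.1745 0.262 103
python3 - <<'E'
from h import *
t=cam('top');s=cam('side')
a=cv2.resize(t['frame'][160:280,140:300],(400,300),interpolation=3)
b=cv2.resize(s['frame'][100:250,170:270],(400,600),interpolation=3)
cv2.imwrite('pics/c6.png',np.hstack([np.vstack([a,np.zeros((300,400,3),np.uint8)]),b])[...,::-1])
E
```

```text
t 7.975 pos [0.505  0.168  0.2632] rot [-1.7999e+02  3.0000e-02  1.0290e+02] j7 -11.952742572351529 F [ 0.5  0.6 -2.1] w 0.03880878941069455 29.999988237395883
shift units [ 0.089 -0.027  0.015] turn units [-0.0001  0.0002 -0.0005]
```

View pics/c6.png

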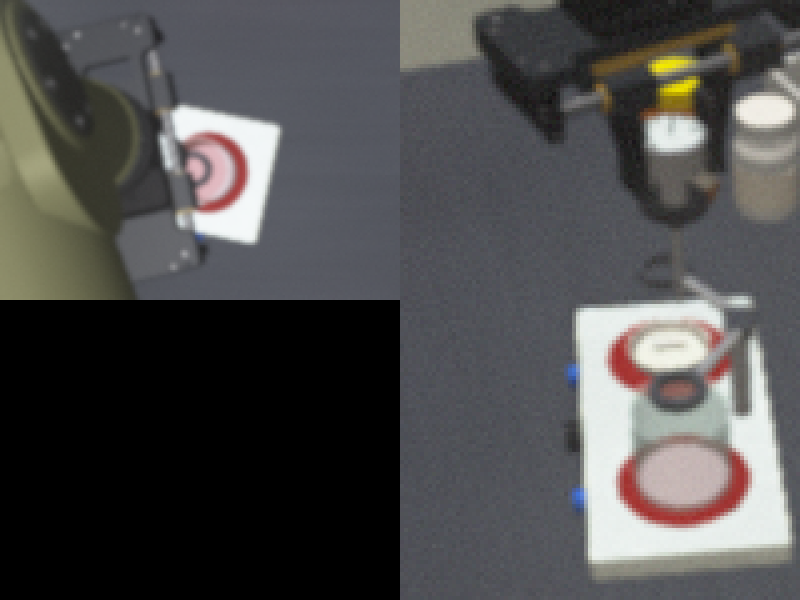

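The dial hangs upright and its stem end is at about (678,300) in the side crop. The eye is at (678,391), and the right-hand beaker eye is the one below it. I'll cross-check the stem end against the eye.

```bash
python3 - <<'E'
from h import *
s=np.load('side0.npz');t=np.load('top0.npz')
for p,z in(((239.1,174.6),.1739),((239.1,197.3),.100),((341.7,337.3),.153)):
    o,d=ray(s,p); print('side',z,(o+d*(z-o[2])/d[2]).round(4))
o,d=ray(t,(216.8,227.2)); print('top eye',(o+d*(.1-o[2])/d[2]).round(4))
E
python3 rel.py 0.501 0.1735 0.22 103
```

```text
side 0.1739 [0.5052 0.169  0.1739]
side 0.1 [0.5022 0.1723 0.1   ]
side 0.153 [ 0.5539 -0.3126  0.153 ]
top eye [0.4997 0.1736 0.1   ]
t 8.075 pos [0.505  0.1683 0.2633] rot [-1.7999e+02  1.0000e-02  1.0293e+02] j7 -11.954948876640065 F [ 0.2 -0.1 -1. ] w 0.03902936595446007 30.000037383288145
shift units [ 0.074 -0.034  0.541] turn units [-0.      0.0001 -0.0004]
```

```bash
python3 -m creep '{"translation":[[0.07,-0.034,0],[0,0,0.2],[0,0,0.3],[0,0,0.2],[0,0,0]],"turn":[[0,0,0],[0,0,0],[0,0,0],[0,0,0],[0,0,0]],"grip":[0.3,0.3,0.3,0.3,0.3]}' 30 >/dev/null;python3 -m creep '{"translation":[[0,0,0],[0,0,0]],"turn":[[0,0,0],[0,0,0]],"grip":[0.3,0.3]}' 30 >/dev/null; python3 rel.py 0.501 0.173 0.122 103
```

```text
t 8.95 pos [0.5015 0.1742 0.2082] rot [179.91   0.   103.01] j7 -13.819565144464423 F [-0.1  0.  -1.2] w 0.03921718324736715 30.000103823840618
shift units [-0.014 -0.011  1.077] turn units [0.0005 0.     0.0001]
```

```bash
python3 -m creep '{"translation":[[-0.01,-0.01,0.1],[0,0,0.15],[0,0,0.15],[0,0,0.15],[0,0,0]],"turn":[[0,0,0],[0,0,0],[0,0,0],[0,0,0],[0,0,0]],"grip":[0.3,0.3,0.3,0.3,0.3]}' 30 >/dev/null; python3 rel.py 0.501 0.173 0.122 103
python3 - <<'E'
from h import *
t=cam('top');s=cam('side')
b=cv2.resize(s['frame'][130:250,190:280],(600,600)[:2],interpolation=3)
cv2.imwrite('pics/c7.png',b[...,::-1])
E
```

```text
t 9.575 pos [0.4994 0.1727 0.1619] rot [-1.7985e+02 -1.0000e-02  1.0302e+02] j7 -15.254244849807732 F [-0.6  0.2 -0.4] w 0.03927330689632291 30.000151209533215
shift units [-0.001  0.021  0.498] turn units [-0.0008 -0.0001  0.0001]
```

View pics/c7.png

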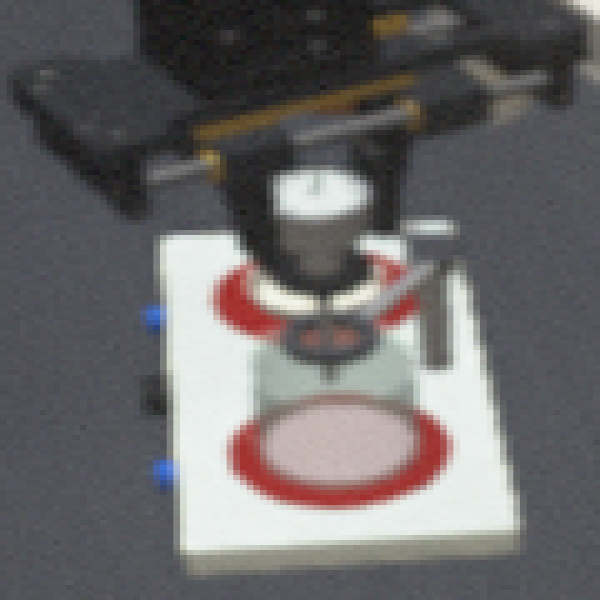

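The stem passes through the middle of the beaker's eye, at about (328,345). Continuing down gently.

```bash
python3 -m creep '{"translation":[[0,0.02,0.12],[0,0,0.14],[0,0,0.12],[0,0,0.04],[0,0,0]],"turn":[[0,0,0],[0,0,0],[0,0,0],[0,0,0],[0,0,0]],"grip":[0.3,0.3,0.3,0.3,0.3]}' 30 >/dev/null; python3 rel.py 0.501 0.173 0.122 103; python3 -m creep '{"translation":[[0,0,0.02],[0,0,0.02],[0,0,0]],"turn":[[0,0,0],[0,0,0],[0,0,0]],"grip":[0.3,0.3,0.3]}' 30 >/dev/null; python3 rel.py 0.501 0.173 0.122 103
```

```text
t 10.3 pos [0.5017 0.1734 0.1294] rot [-179.97   -0.    103.02] j7 -16.840174857157628 F [-0.7  0.8 -1.3] w 0.03919961357259836 30.00003266148269
shift units [-0.002 -0.01   0.093] turn units [-0.0002 -0.      0.0001]
t 10.675 pos [0.5019 0.1733 0.1265] rot [-1.8000e+02  1.0000e-02  1.0301e+02] j7 -16.99235920169665 F [ 0.3  0.2 -1.6] w 0.03905664399754887 30.000108210369945
shift units [-0.001 -0.011  0.056] turn units [-0.      0.0001  0.    ]
```

```bash
python3 -m creep '{"translation":[[0,0,0.025],[0,0,0.015],[0,0,0]],"turn":[[0,0,0],[0,0,0],[0,0,0]],"grip":[0.3,0.3,0.3]}' 30 >/dev/null; python3 rel.py 0.501 0.173 0.122 103; python3 -m creep '{"translation":[[0,0,0.012],[0,0,0.012],[0,0,0]],"turn":[[0,0,0],[0,0,0],[0,0,0]],"grip":[0.3,0.3,0.3]}' 30 >/dev/null; python3 rel.py 0.501 0.173 0.122 103
```

```text
t 11.05 pos [0.5019 0.1733 0.1233] rot [-1.8000e+02  1.0000e-02  1.0301e+02] j7 -17.14493331321428 F [ 0.4  0.3 -0.7] w 0.03873291429099879 29.999994048848748
shift units [-0.002 -0.011  0.017] turn units [-0.      0.      0.0001]
t 11.425 pos [0.5019 0.1733 0.1232] rot [-1.7999e+02  8.0000e-02  1.0301e+02] j7 -17.238464693586117 F [-4.5 -2.6 11.7] w 0.03922912446619124 29.999792464077473
shift units [-0.001 -0.012  0.015] turn units [-0.0001  0.0004  0.    ]
```

```bash
python3 -m creep '{"translation":[[0,0,-0.01],[0,0,0],[0,0,0]],"turn":[[0,0,0],[0,0,0],[0,0,0]],"grip":[0.3,0.3,0.3]}' 10 >/dev/null; python3 rel.py 0.501 0.173 0.122 103
python3 - <<'E'
from h import *
s=cam('side');t=cam('top')
b=cv2.resize(s['frame'][170:230,210:270],(600,600),interpolation=3)
cv2.imwrite('pics/c8.png',b[...,::-1])
E
```

```text
t 11.8 pos [0.5019 0.1734 0.1232] rot [1.8000e+02 4.0000e-02 1.0301e+02] j7 -17.19877427041826 F [-3.  -0.9  7.7] w 0.03966542250499878 9.997465442866087
shift units [-0.002 -0.013  0.015] turn units [0.     0.0002 0.0001]
```

View pics/c8.png

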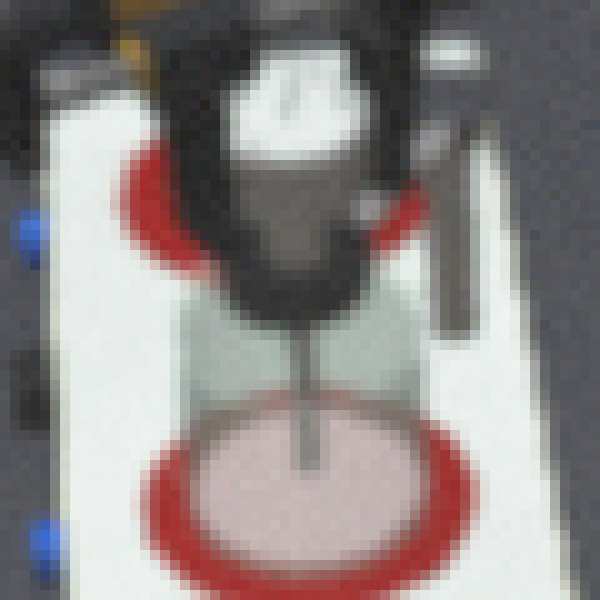

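The stem is in the beaker and the collar covers the eye at about (300,280). There's a small sideways force toward -x, so I'll nudge that way to check it isn't held up on the cone.

```bash
python3 -m creep '{"translation":[[0,-0.012,0],[0,-0.012,0],[0,0,0],[0,0,0]],"turn":[[0,0,0],[0,0,0],[0,0,0],[0,0,0]],"grip":[0.3,0.3,0.3,0.3]}' 25 >/dev/null; python3 rel.py 0.501 0.173 0.122 103
```

```text
t 12.4 pos [0.5018 0.1733 0.1232] rot [ 1.7978e+02 -1.0000e-02  1.0300e+02] j7 -17.08023517652272 F [ 4.3 -0.   5.8] w 0.03922019454790274 24.998145271092653
shift units [-0.002 -0.01   0.015] turn units [ 0.0012 -0.     -0.    ]
```

The sideways force reverses with no change in height, so this is flat collar friction and the dial is seated. I'll take off half the nudge and release.

```bash
python3 -m creep '{"translation":[[0,0.013,-0.008],[0,0,0],[0,0,0]],"turn":[[0,0,0],[0,0,0],[0,0,0]],"grip":[0.3,0.3,0.3]}' 5 >/dev/null; python3 rel.py 0.501 0.173 0.122 103;  python3 -m creep '{"translation":[[0,0,0],[0,0,0],[0,0,0],[0,0,0],[0,0,0]],"turn":[[0,0,0],[0,0,0],[0,0,0],[0,0,0],[0,0,0]],"grip":[0.52,0.6,0.7,0.9,1]}' 5 >/dev/null; python3 rel.py 0.501 0.173 0.122 103
```

```text
t 12.775 pos [0.5016 0.1733 0.1231] rot [179.93  -0.   103.01] j7 -17.114154164811428 F [2.6 0.2 5.5] w 0.039928562511135246 4.997559192124754
shift units [-0.002 -0.008  0.014] turn units [ 0.0004 -0.      0.    ]
t 13.4 pos [0.5007 0.1731 0.1226] rot [-179.96    0.    103.01] j7 -17.113123920393672 F [-0.1 -0.2  0.7] w 0.07342112327665214 0.0
shift units [-0.002  0.003  0.008] turn units [-0.0002  0.      0.0001]
```

Released. Now I'll retreat straight up, then away to the right so the cameras can see.

```bash
python3 -m creep '{"translation":[[0,0,0],[0,0,-0.15],[0,0,-0.4],[0,0,-0.5],[0,0,-0.5]],"turn":[[0,0,0],[0,0,0],[0,0,0],[0,0,0],[0,0,0]],"grip":[1,1,1,1,1]}' >/dev/null; python3 -m creep '{"translation":[[-0.4,0,0],[-0.5,0,0],[-0.5,0,0],[-0.4,0,0],[0,0,0]],"turn":[[0,0,0],[0,0,0],[0,0,0],[0,0,0],[0,0,0]],"grip":[1,1,1,1,1]}' >/dev/null; python3 rel.py 0.5 0.173 0.122 103
python3 - <<'E'
from h import *
s=cam('side');t=cam('top')
f=cv2.resize(s['frame'][130:250,200:280],(400,600),interpolation=3)
g=cv2.resize(t['frame'][170:270,140:240],(400,400),interpolation=3)
cv2.imwrite('pics/c9.png',np.hstack([f,np.vstack([g,np.zeros((200,400,3),np.uint8)])])[...,::-1])
W=cloud(t); r=(W[...,2]>.125)&(W[...,2]<.175)&(np.hypot(W[...,0]-.501,W[...,1]-.173)<.04)
print(r.sum(),np.nanmean(W[r],0),np.nanmedian(W[r],0))
E
```

```text
t 14.65 pos [0.534  0.0296 0.2474] rot [1.7998e+02 5.0000e-02 1.0269e+02] j7 3.3258227866632497 F [0.1 0.6 0.2] w 0.08684052935593367 0.0
shift units [ 1.844 -0.022  1.566] turn units [ 0.0001  0.0003 -0.0017]
56 [0.49637201 0.18505483 0.15313864] [0.49563773 0.18517319 0.15313499]
```

View pics/c9.png

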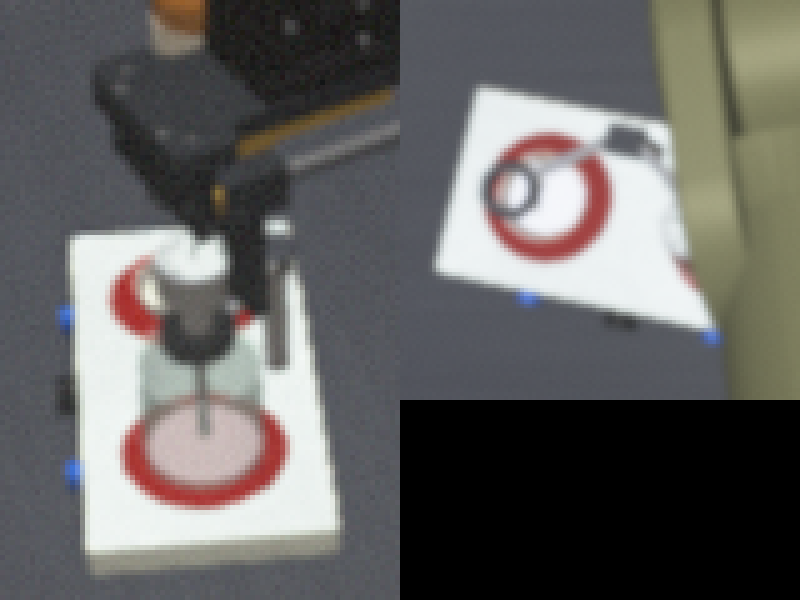

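The dial hangs upright in the beaker's eye: head at (195,260), collar on the eye at (198,340), stem in the beaker. Its face is at z = 0.153 m and the gripper is clear.

```bash
python3 -c "
from cell import env
print(env.sign_off())"
```

```text
the job is handed in; nothing more can be done
None
```

The dial thermometer now hangs upright in the eye over the beaker with its collar resting on it, the stirring rod and scoop were left in the rack, and the job is handed in at about 15 s of the 48 s allowed.

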